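# Show the welded pipe coupon to the inspection camera

## Task

The weld has cooled: take the orange infrared pen out of its slanted rest and stand it nose down in the green holder cup, then lift the pipe coupon out of its V-blocks and show it to the inspection camera. Hold the coupon in the air with its centreline at the weld seam 100 mm straight out from the middle of the camera's sloping window, parallel to the window and running straight up its slope, thick coupling end uppermost. Finish while holding it there quite still, and do not disturb the other things on the bench.

Things in the scene. Friction and masses are not known exactly. Their poses are not given: they have to be found in the camera images.
- pen_grip (a point): Grip point on the upper barrel of the loose infrared pen, on its centreline, 142 mm from the nose tip and 23 mm from the top end; +z runs from nose to top. Orange round barrel 16 mm thick, free all round from 24 mm below this point to its top. At the start the pen leans in two open V-saddles, 30 degrees from vertical, nose down and aimed at the weld; it lifts out straight up
- pen_tip (a point): tip of the pen's nose, on its centreline; axes as pen_grip
- pen: The whole infrared pen (60 g, 165 mm long): steel nose 6 mm thick and 26 mm long, widening over 16 mm to the orange barrel (16 mm thick, black top end); a black collar 24 mm across, 112 to 118 mm from the nose tip, rests on the upper saddle. Origin at the tip of the nose, +z towards the top
- cup: fixed green round holder cup on a black disc foot (72 mm across): outside 36 mm, bore 28 mm, rim 80 mm above the bench, inner floor 8 mm above the bench; origin on its axis at the bench
- cup_floor (a point): centre of the cup's inner floor; z up
- cup_rim (a point): centre of the cup's mouth, 80 mm above the bench
- coupon_mid (a point): Middle of the loose pipe coupon, on its centreline; +x runs along the centreline to the coupling end. Here it is plain round pipe 42 mm in diameter, to be gripped from above across the pipe. At the start the coupon lies level in two red V-blocks, centreline 50 mm above the bench, with 108 mm free between the blocks about this point
- coupon_weld (a point): point on the coupon's centreline at the copper-coloured weld seam, 45 mm from the middle towards the coupling; axes as coupon_mid
- coupon: The whole coupon (about 0.26 to 0.40 kg, balanced about its middle, 150 mm long): steel pipe 42 mm in diameter with a thicker dark coupling, 54 mm in diameter and 30 mm long, welded on one end. Origin at its middle, on the centreline, +x towards the coupling
- fixture: Fixed welding fixture: dark base plate 240 x 90 x 10 mm, red V-blocks (to 45 mm high) for the coupon, red post with the slanted pen rest (to 235 mm high). Origin at the bench, +x along the coupon to the post; the coupon's middle is at x = -50 mm, the post at x = +88 mm; the rest stays beyond x = +45 mm, so the coupon lifts clear straight up
- camera: fixed inspection camera: white wedge housing 160 long x 140 wide, 50 mm high at its low side (-x, towards the robot) and 108 mm at its high side (+x), with a sloping black window on top. Origin at the bench, 40 mm from its centre towards the low side, z up
- window_mid (a point): middle of the camera's window (blue lens), on its surface, which slopes 20 degrees from level; +x runs straight up the slope, parallel to the two yellow light bars beside the lens, y level across it, +z straight out of the window
- view_point (a point): the point 100 mm straight out from the middle of the camera's window, where the weld is to be; axes as window_mid
- level: blue spirit level standing on its edge, 228 x 20 x 46 mm; a bystander, loose; its origin is under its middle
- tape: black and green tape measure, 66 x 34 x 60 mm; a bystander, loose; its origin is under its middle
- hammer: hammer lying flat, 260 long mm; a bystander, loose; its origin is under its middle (of the handle and head together, roughly)
- flange: steel flange ring lying flat, 90 wide, 16 thick mm; a bystander, loose; its origin is under its middle
- tin: yellow-labelled electrode tin, 76 across, 130 tall mm; a bystander, loose; its origin is under its middle
- nipple: dark pipe nipple standing on end, 48 across, 90 tall mm; a bystander, loose; its origin is under its middle
Not all that is in view belongs to the job. Leave any blue, pink or purple look-alike of the cup alone.

How it is judged:
By the outcome, as a careful person would: the job done as asked, in the order asked, and still so for the second after the job is handed in, while the arm keeps its last pose, push and grip.
It also fails if it takes over 58 s, if anything falls off the work surface, if the arm or the gripper's body presses on something with over 40 N, if the wrist force passes 120 N, or if a joint passes its speed limit or range.

## Robot

A 6-joint arm with a two-finger parallel gripper is mounted at the origin on the work surface. World frame = base frame: x ahead of the robot, y to its left, z up, the work surface at z = 0. Lengths are in m, angles in degrees, forces in N, time in s.
With the tool pointing down it reaches from about 0.3 to 0.75 m from the base axis. Payload 8.5 kg.
Tool frame: the origin (TCP) lies at the very end of the fingers, on their centre line; the grasp point (between the pads) lies 19 mm behind it; x points along the fingers, y is the direction in which the jaws open and shut, and the axes are right-handed (so a half turn about x gives the same grasp; the last joint's range is limited). The gripper opens to 85 mm and grips with 20 to 120 N. Pads are 22 mm wide; open, the fingers measure 114 mm over their backs; the gripper's body (76 mm by 85 mm) begins 54 mm behind the grasp point. The pads swing forward as they close: fully open they stand 13 mm farther back than shut.
Start: joints at [54.471, 21.807, 74.336, -0, 83.858, -12.336], TCP at [0.217, 0.506, 0.231] pointing down, gripper open.
Joint ranges: [-178.18, 178.18], [-50.72, 133.34], [12.68, 142.11], [-81.47, 261.47], [9.98, 163.14], [-165.26, 165.26]. Speed limits (degrees/s): [136.94, 136.94, 180, 180, 180, 180].

## Interface

Orientations are given as a 3x3 rotation matrix whose columns are the frame's x, y, z axes.
In Python, from rig import env, eyes, close_job gives the robot as it stands.
- The arm moves only by the shell command python3 -m pendant 'ROWS' [OPENING] [FORCE]. ROWS is a JSON object of lists of equal length, an entry for each row: "travel": the shift along the world's x, y, z in mm, a list of three; "delta_rot": the turn, a rotation vector about the world's x, y, z in rad, a list of three. In form: {"travel": [[x, y, z], ...], "delta_rot": [[wx, wy, wz], ...]}. A call has 1 to 20 rows; each row shifts and turns the commanded pose from where the row before left it; what a row does not reach is not made up. A row lasts 1/12 s, in which the tool goes at most 41.7 mm and 7.16 degrees, less where a joint would pass 70% of its speed; a pose out of reach is approached as far as the arm can. A call with a gripper value outside its range is refused whole. OPENING is the finger opening in mm, from 0 to 85.4, set as the call begins (- or left out, the last holds). The fingers move at their own pace and stop on an object; FORCE is the grip in N (left out, the last holds). Time passes only in rows, so rows that do not move let the fingers close. It gives the time, the measured TCP pose, the force and the opening at its end, in the units of the state.
- env.observe(): the state, without advancing time (a new reading comes with each control period).
- eyes.get_image(name): name is "side" or "top" or "wrist"; returns the picture (420x560x3 uint8, red, green, blue); there is no depth.
- eyes.camera_model(name): a dict with "vfov" (degrees; the focal length in pixels is half the picture's height over the tangent of half this angle, whatever the lens; pixels are square), "cx", "cy" (the principal point, pixels), "pose" (4x4, takes a point from camera to world coordinates). Camera axes: x right, y up, looking along -z (the intrinsics and any distortion apply to the point x, -y, -z); pixel columns grow to the right and rows downward; lengths in m; the calibration is good to about 2 mm. A picture is of the moment at which its call begins: read the wrist's pose just before it. camera_model takes no time and is no camera call; for the wrist camera it gives the pose at the moment of the call.
- close_job(): hands the job in, once; it reports no verdict.
The state is a dict: "time_s": time; "q": joint angles; "qvel": joint speeds; "joint_efforts": joint torques, N m; "position": TCP position; "tool_rot": TCP orientation; "ft_force": force on the tool from outside, world axes, zero at the start; "wrist_torque": the same for the moment, N m; "grip_width": finger opening in m.
Only numpy, scipy, OpenCV 4.12 (cv2) and the standard library are available. Lean on these libraries where they do the work, as an engineer would, in place of code of your own. Each camera call takes 0.05 s, during which the arm holds its last target. There are 200 camera calls.

## Working session

There is one attempt and no reset: what is moved stays moved. The work goes in short steps, Python scripts to look and compute and a shell command to move; the robot and the scene stay as the last step left them, time stands still between calls to the robot, and variables do not carry over. Pictures are saved under pics/ and viewed, about 8 in all and at most 12, crops included, and the job is handed in when it is done.

```bash
ls; mkdir -p pics
python3 - <<'E'
from rig import env,eyes
import cv2,numpy as np
s=env.observe();print(s['time_s'],s['position'],s['tool_rot'],s['grip_width'])
for n in("top","side"):
    m=eyes.camera_model(n);print(n,m)
    cv2.imwrite(f"pics/{n}0.png",cv2.resize(eyes.get_image(n)[:,:,::-1],(800,600),interpolation=cv2.INTER_CUBIC))
print(eyes.camera_model("wrist"))
E
```

```text
pics
0.0 [0.21644291 0.50530307 0.23069464] [[-8.56286391e-04  3.93864697e-01  9.19168030e-01]
 [-1.21733294e-03  9.19167275e-01 -3.93865508e-01]
 [-9.99998892e-01 -1.45619519e-03 -3.07605960e-04]] 0.08546661972298886
top {'vfov': 50.32224366687937, 'cx': 285.64600355325217, 'cy': 205.0138073093856, 'pose': array([[-7.18930381e-04,  9.86022816e-01, -1.66608791e-01,
         4.09015737e-01],
       [-9.99807768e-01, -3.97321855e-03, -1.92000191e-02,
         2.71102956e-03],
       [-1.95936300e-02,  1.66562960e-01,  9.85836127e-01,
         1.32407088e+00],
       [ 0.00000000e+00,  0.00000000e+00,  0.00000000e+00,
         1.00000000e+00]])}
side {'vfov': 48.6848663821747, 'cx': 278.5775755146637, 'cy': 207.2328662995599, 'pose': array([[ 0.73236348,  0.42971796, -0.52819145, -0.19316132],
       [-0.68086268,  0.47166638, -0.56031852, -0.77860722],
       [ 0.00835122,  0.76998266,  0.63801015,  1.09890605],
       [ 0.        ,  0.        ,  0.        ,  1.        ]])}
{'vfov': 59.48198991966527, 'cx': 285.36341055199125, 'cy': 205.56752900910837, 'pose': array([[ 0.39407866, -0.87763537, -0.27287024,  0.14600014],
       [ 0.91907609,  0.37596294,  0.1181144 ,  0.53577607],
       [-0.00107228, -0.29733487,  0.95477266,  0.37249567],
       [ 0.        ,  0.        ,  0.        ,  1.        ]])}
```

View pics/top0.png

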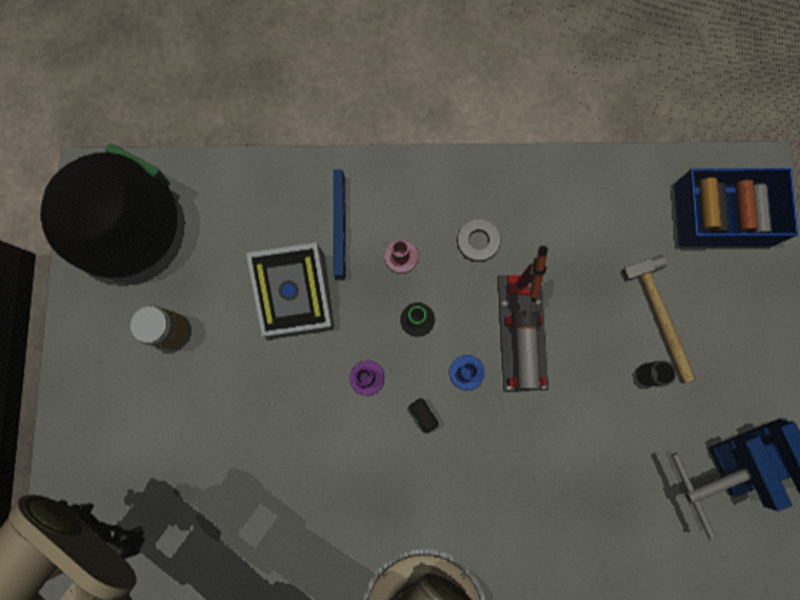

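View pics/side0.png

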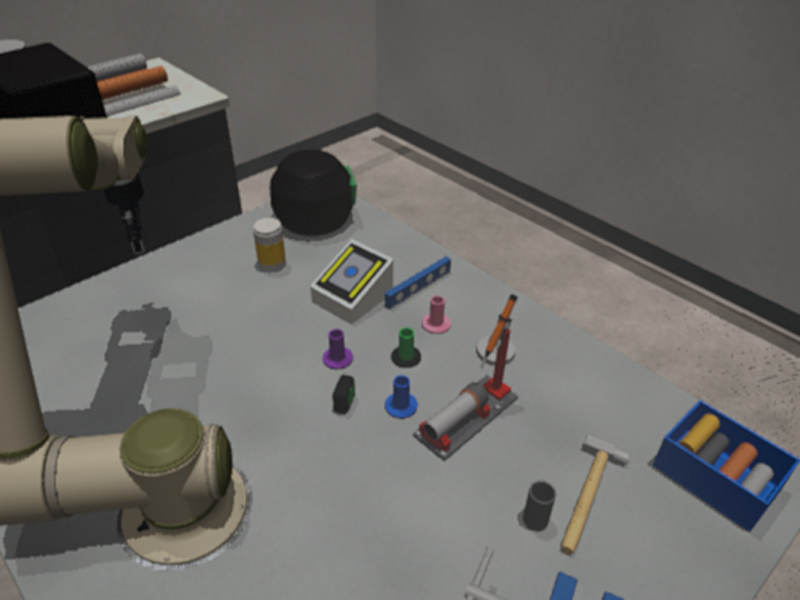

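The top view shows the fixture at about (524,330) with the coupon along it and the coupling away from the robot. The pen is at (543,250), the green cup at (417,316) and the camera window at (289,290), on an 800x600 view. The side view agrees. The blue, pink and purple cups are decoys.

```bash
cat > h.py <<'E'
import numpy as np,cv2
from rig import env,eyes
def ray(m,u,v):
    f=210/np.tan(np.radians(m['vfov']/2)); P=np.array(m['pose'])
    d=P[:3,:3]@np.array([(u-m['cx'])/f,-(v-m['cy'])/f,-1]); return P[:3,3],d/np.linalg.norm(d)
def onz(m,u,v,z):
    o,d=ray(m,u,v); return o+d*(z-o[2])/d[2]
def proj(m,p):
    f=210/np.tan(np.radians(m['vfov']/2)); P=np.array(m['pose'])
    c=P[:3,:3].T@(np.array(p)-P[:3,3]); return np.array([m['cx']-f*c[0]/c[2],m['cy']+f*c[1]/c[2]])
def tri(rs):
    A=sum(np.eye(3)-np.outer(d,d) for o,d in rs); b=sum((np.eye(3)-np.outer(d,d))@o for o,d in rs)
    return np.linalg.solve(A,b)
E
python3 - <<'E'
from h import *
print(eyes.camera_model('top').keys())
t=eyes.camera_model('top');s=eyes.camera_model('side')
k=.7
for n,u,v,z in [("cup foot",417,319,0),("cup rim",417,315,.08),("coupon coupling end",524,295,.05),("coupon low end",528,388,.05),("fix corner",498,390,.01),("c",548,390,.01),("c",499,277,.01),("window",289,290,.08),("lowL",264,337,.05),("lowR",331,326,.05),("hiL",247,253,.108),("hiR",319,243,.108),("post?",519,285,.0)]:
    print(n,np.round(onz(t,u*k,v*k,z),3))
for n,a,b in [("pentop",(543,249),(513,297)),("collar",(537,290),(490,349)),("window",(289,290),(351,271)),("cuprim",(417,315),(406,332))]:
    print(n,np.round(tri([ray(t,a[0]*k,a[1]*k),ray(s,b[0]*k,b[1]*k)]),3))
E
```

```text
dict_keys(['vfov', 'cx', 'cy', 'pose'])
cup foot [0.577 0.01  0.   ]
cup rim [0.575 0.009 0.08 ]
coupon coupling end [ 0.619 -0.206  0.05 ]
coupon low end [ 0.434 -0.208  0.05 ]
fix corner [ 0.43  -0.154  0.01 ]
c [ 0.43  -0.255  0.01 ]
c [ 0.664 -0.162  0.01 ]
window [0.626 0.263 0.08 ]
lowL [0.536 0.317 0.05 ]
lowR [0.557 0.183 0.05 ]
hiL [0.695 0.342 0.108]
hiR [0.715 0.201 0.108]
post? [ 0.649 -0.205  0.   ]
pentop [ 0.661 -0.204  0.268]
collar [ 0.606 -0.209  0.166]
window [0.625 0.262 0.086]
cuprim [0.575 0.009 0.082]
```

```bash
python3 -m pendant '{"travel":[[18,-32,6],[18,-32,6],[18,-32,6],[18,-32,6],[18,-32,6],[18,-32,6],[18,-32,6],[18,-32,6],[18,-32,6],[18,-32,6],[18,-32,6],[0,0,0],[0,0,0]],"delta_rot":[[0,0,0.037],[0,0,0.037],[0,0,0.037],[0,0,0.037],[0,0,0.037],[0,0,0.037],[0,0,0.037],[0,0,0.037],[0,0,0.037],[0,0,0.037],[0,0,0.035],[0,0,0],[0,0,0]]}'
python3 - <<'E'
from h import *
import json
m=eyes.camera_model('wrist'); im=eyes.get_image('wrist')[:,:,::-1]
np.save('m1.npy',m,allow_pickle=True); cv2.imwrite('pics/w1raw.png',im)
cv2.imwrite('pics/w1.png',cv2.resize(im,(800,600),interpolation=cv2.INTER_CUBIC));print(m['pose'])
E
```

```text
time_s: 1.18
position: [0.4152, 0.1522, 0.2971]
tool_rot: [[-0.0, 0.003, 1.0], [0.0, 1.0, -0.003], [-1.0, 0.0, -0.0]]
ft_force: [-0.0, -0.3, 0.0]
grip_width: 0.0854
[[ 3.73975764e-03 -9.54813289e-01 -2.97182769e-01  3.38582083e-01]
 [ 9.99992985e-01  3.63347268e-03  9.10023836e-04  1.52807617e-01]
 [ 2.10902619e-04 -2.97184087e-01  9.54820179e-01  4.38842654e-01]
 [ 0.00000000e+00  0.00000000e+00  0.00000000e+00  1.00000000e+00]]
```

View pics/w1.png

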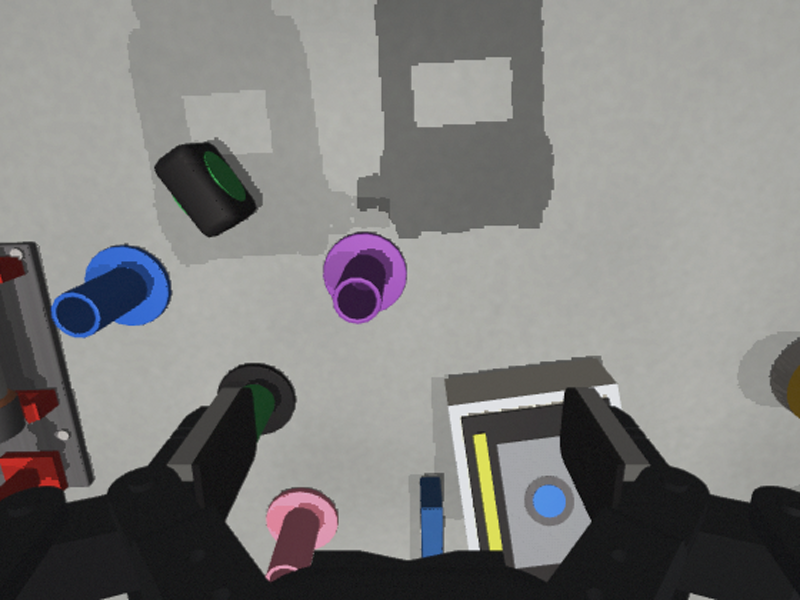

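The near view shows the window lens at (549,500), the left yellow bar from (480,433) to (500,550), and the green cup foot at (257,399), half hidden by the finger. Next I'll look at the pen.

```bash
python3 -m pendant '{"travel":[[25,-31,10],[25,-31,10],[25,-31,10],[25,-31,10],[25,-31,10],[25,-31,10],[25,-31,10],[25,-31,10],[0,0,0],[0,0,0]],"delta_rot":[[0,0,0],[0,0,0],[0,0,0],[0,0,0],[0,0,0],[0,0,0],[0,0,0],[0,0,0],[0,0,0],[0,0,0]]}'
python3 - <<'E'
from h import *
m=eyes.camera_model('wrist'); im=eyes.get_image('wrist')[:,:,::-1]
np.save('m2.npy',m,allow_pickle=True); cv2.imwrite('pics/w2raw.png',im)
cv2.imwrite('pics/w2.png',cv2.resize(im,(800,600),interpolation=cv2.INTER_CUBIC));print(m['pose'])
t=eyes.camera_model('top');k=.7
m1=np.load('m1.npy',allow_pickle=True).item()
w=tri([ray(t,289*k,290*k),ray(m1,549*k,500*k)]);print('window',w)
n0=np.array([-np.sin(np.radians(20)),0,np.cos(np.radians(20))])
def onpl(m,u,v,p,n):
    o,d=ray(m,u,v);return o+d*((p-o)@n)/(d@n)
P=[onpl(m1,u*k,v*k,w,n0) for u,v in[(480,433),(500,550)]];d=P[1]-P[0];print('bar',P,np.degrees(np.arctan2(d[1],d[0])))
for a,b in [((258,263),(267,333)),((309,259),(319,313))]:
    P=[onpl(t,u*k,v*k,w,n0) for u,v in(a,b)];d=P[0]-P[1];print('topbar',P,np.degrees(np.arctan2(d[1],d[0])))
E
```

```text
time_s: 2.07
position: [0.6156, -0.0944, 0.3758]
tool_rot: [[-0.002, 0.0, 1.0], [0.001, 1.0, -0.0], [-1.0, 0.001, -0.002]]
ft_force: [0.0, 0.2, 0.4]
grip_width: 0.0853
[[ 3.18109411e-04 -9.55246922e-01 -2.95809425e-01  5.39215547e-01]
 [ 9.99999373e-01  6.21416698e-04 -9.31333330e-04 -9.41788628e-02]
 [ 1.07347421e-03 -2.95808943e-01  9.55246521e-01  5.17586616e-01]
 [ 0.00000000e+00  0.00000000e+00  0.00000000e+00  1.00000000e+00]]
window [0.62543101 0.26465855 0.08193905]
bar [array([0.5747252 , 0.2110398 , 0.06348364]), array([0.66256742, 0.22624674, 0.09545559])] 9.82150219530697
topbar [array([0.67661255, 0.32188431, 0.1005676 ]), array([0.54342545, 0.31082309, 0.05209146])] 4.747535510236753
topbar [array([0.6835844 , 0.22093294, 0.10310515]), array([0.58167118, 0.20478962, 0.06601177])] 9.001018539090634
```

View pics/w2.png

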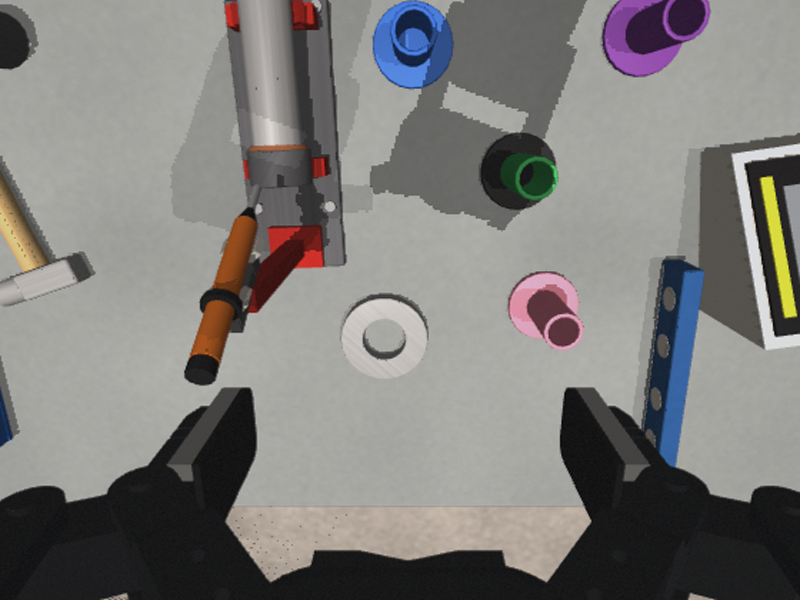

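The fixture and pen are in clear view: pen top about (201,371), collar (221,300), nose about (256,187). The green cup rim is at (536,177). I'll enlarge crops for precision.

Run:
```python
from h import *
w=cv2.imread('pics/w2raw.png')
k=.7
s=eyes.get_image('side')[:,:,::-1];t=eyes.get_image('top')[:,:,::-1]
a=cv2.resize(w[120:280,120:250],(487,600),interpolation=cv2.INTER_CUBIC) #3.75x
b=cv2.resize(s[195:285,310:372],None,fx=5,fy=5,interpolation=cv2.INTER_CUBIC)[:300]
b=cv2.resize(s[200:260,320:380],(300,300),interpolation=cv2.INTER_CUBIC)
c=cv2.resize(t[165:225,345:405],(300,300),interpolation=cv2.INTER_CUBIC)
cv2.imwrite('pics/crop1.png',np.hstack([a,np.vstack([b,c])]))
```

```text
(no output)
```

View pics/crop1.png

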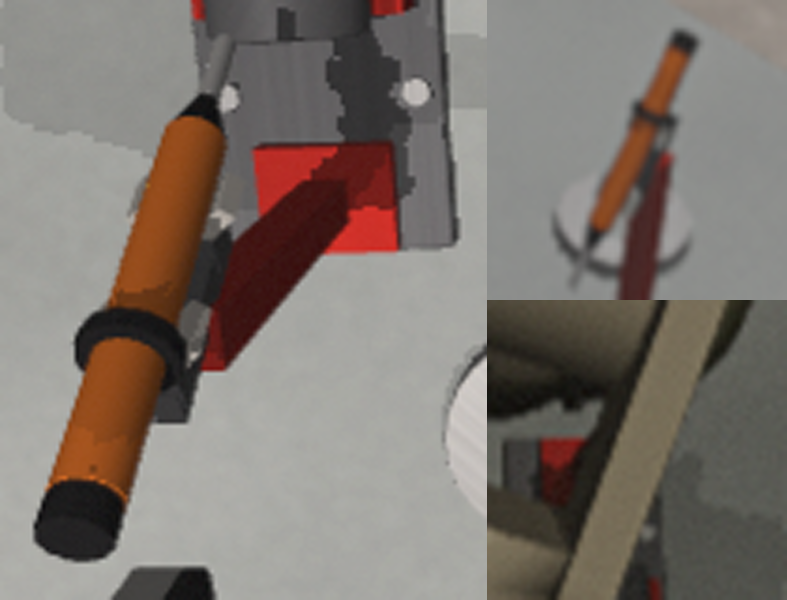

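The crop is clear. In the wrist view the pen top face is at crop (78,535), the collar centre at (131,345) and the tip at (228,38). In the side view they are at (684,40), (653,116) and (574,285). Now I'll fit the pen and the rest.

Run:
```python
from h import *
from scipy.optimize import least_squares
m2=np.load('m2.npy',allow_pickle=True).item();m1=np.load('m1.npy',allow_pickle=True).item()
s=eyes.camera_model('side');t=eyes.camera_model('top');k=.7
obs=[(m2,78/3.75+120,535/3.75+120,.165),(m2,131/3.75+120,345/3.75+120,.115),(m2,228/3.75+120,38/3.75+120,0),
(s,359.4,208,.165),(s,353.2,223.2,.115),(s,337.4,257,0),(t,543*k,249*k,.163),(t,537*k,290*k,.115)]
def ax(l,a):return np.array([np.sin(l)*np.cos(a),np.sin(l)*np.sin(a),np.cos(l)])
def res(p,full=True):
    l=p[4] if len(p)>4 else np.radians(30)
    return np.concatenate([(proj(m,p[:3]+L*ax(l,p[3]))-[u,v])*w for (m,u,v,L),w in zip(obs,[1,1,1,1,1,1,.5,.5])])
for p0 in([.58,-.2,.1,0],[.58,-.2,.1,0,.5]):
    r=least_squares(res,p0,loss='soft_l1');p=r.x;l=p[4] if len(p)>4 else np.radians(30)
    print('pen tip',p[:3],'az',np.degrees(p[3]),'lean',np.degrees(l),'grip',p[:3]+.142*ax(l,p[3]),'a',ax(l,p[3]));print(np.round(res(p),1))
# fixture
for n,u,v,z in[("corner+x+y",120+457/3.75,120+245/3.75,.01),("corner +y near",330*k,0,.01),("weld L",247*k,149*k,.05),("weld R",309*k,149*k,.05),("pipe L top",238*k,0,.05),("pipe R",295*k,0,.05)]:print(n,np.round(onz(m2,u,v,z),4))
print('postbase',[np.round(onz(m2,120+a/3.75,120+b/3.75,.018),4) for a,b in((254,147),(390,142),(399,250))])
print('cuprim',onz(m2,536*k,177*k,.08),'foot',onz(m2,519*k,171*k,.004))
w=tri([ray(t,289*k,290*k),ray(m1,549*k,500*k)])
n0=np.array([-np.sin(np.radians(20)),0,np.cos(np.radians(20))])
def onpl(m,u,v,p,n):
    o,d=ray(m,u,v);return o+d*((p-o)@n)/(d@n)
P=[onpl(m2,u*k,v*k,w,n0) for u,v in[(767,180),(790,316)]];d=P[1]-P[0];print('bar',P,np.degrees(np.arctan2(d[1],d[0])))
```

```text
pen tip [ 0.578388   -0.20412412  0.12486903] az 1.1868610718197337 lean 29.999999999999996 grip [ 0.64937277 -0.20265349  0.24784463] a [0.49989273 0.01035658 0.8660254 ]
[-0.7 -0.4  0.5  0.4 -0.3  0.6 -0.3 -0.3 -1.4  0.1 -1.9  0.9 -0.6  0.5
  0.3 -7.3]
pen tip [ 0.57789161 -0.2041325   0.12468047] az 0.9663505651248812 lean 30.449663757719023 grip [ 0.6498443  -0.20291884  0.24709508] a [0.50670912 0.00854697 0.86207472]
[-0.5 -0.1  0.6  0.4 -0.3  0.1 -0.1 -0.2 -1.3  0.2 -2.   1.  -0.5  0.4
  0.3 -7.3]
corner+x+y [ 0.6663 -0.1555  0.01  ]
corner +y near [ 0.4312 -0.1606  0.01  ]
weld L [ 0.5539 -0.2316  0.05  ]
weld R [ 0.5539 -0.1784  0.05  ]
pipe L top [ 0.4397 -0.2284  0.05  ]
pipe R [ 0.4397 -0.1831  0.05  ]
postbase [array([ 0.6274, -0.2273,  0.018 ]), array([ 0.6256, -0.1776,  0.018 ]), array([ 0.6662, -0.1763,  0.018 ])]
cuprim [0.57507324 0.01106216 0.08      ] foot [0.57568156 0.012696   0.004     ]
bar [array([0.57886913, 0.21038561, 0.06499191]), array([0.68693277, 0.22570163, 0.10432386])] 8.066887625375863
```

The fit is consistent: lean is 30.4° when left free, and azimuth and fixture yaw are both about 1.1°. Next I go to a point above the pen with the tool tilted along it.

```bash
python3 -m pendant '{"travel":[[13,-18,0],[13,-18,0],[13,-18,0],[13,-18,0],[13,-18,-10],[13,-18,-15],[0,0,-15],[0,0,-15],[0,0,0]],"delta_rot":[[0,0,0.02],[0,0.0873,0],[0,0.0873,0],[0,0.0873,0],[0,0.0873,0],[0,0.0873,0],[0,0.0873,0],[0,0,0],[0,0,0]]}'
python3 - <<'E'
from h import *
s=env.observe();p=s['position'];R=s['tool_rot'];print(s['time_s'],p,R,s['q'])
T=np.array([0.6415,-0.2029,0.2335]);print('to go mm',(T-p)*1000)
E
```

```text
time_s: 2.97
position: [0.6411, -0.1875, 0.2871]
tool_rot: [[-0.479, -0.024, 0.878], [-0.007, 1.0, 0.024], [-0.878, 0.005, -0.479]]
ft_force: [0.0, 0.5, -0.1]
grip_width: 0.0855
2.9667 [ 0.64113389 -0.18749206  0.28708197] [[-0.47894478 -0.02439642  0.87750596]
 [-0.00714953  0.999689    0.02389113]
 [-0.87781591  0.00516877 -0.47897025]] [ -22.24005798   50.53095989   16.57166354  -16.42897154  138.36840858
 -123.56974191]
to go mm [  0.36610917 -15.40793948 -53.58197458]
```

```bash
python3 -m pendant '{"travel":[[0,-7.5,-8],[0,-7.5,-8],[0,0,-12],[0,0,-12],[0,0,0]],"delta_rot":[[0,0,0],[0,0,0],[0,0.012,0],[0,0.012,0],[0,0,0]]}'
python3 - <<'E'
from h import *
s=env.observe();p=s['position'];R=s['tool_rot'];print(s['time_s'],p,R,s['q'])
T=np.array([0.6415,-0.2029,0.2335]);print('to go mm',(T-p)*1000)
m=eyes.camera_model('wrist'); im=eyes.get_image('wrist')[:,:,::-1]
np.save('m3.npy',m,allow_pickle=True)
cv2.imwrite('pics/w3.png',cv2.resize(im,(800,600),interpolation=cv2.INTER_CUBIC))
E
```

```text
time_s: 3.38
position: [0.6408, -0.2043, 0.2488]
tool_rot: [[-0.497, -0.022, 0.868], [-0.007, 1.0, 0.021], [-0.868, 0.004, -0.497]]
ft_force: [-0.4, -0.4, -0.4]
grip_width: 0.0853
3.3833 [ 0.64080852 -0.20427448  0.24875291] [[-0.49680539 -0.022221    0.86757745]
 [-0.00741564  0.99974435  0.0213597 ]
 [-0.86783029  0.00417797 -0.49684317]] [ -23.24835055   51.55793289   20.79518931  -16.39844014  134.04947365
 -123.26490131]
to go mm [  0.69148      1.37448473 -15.25290517]
```

View pics/w3.png

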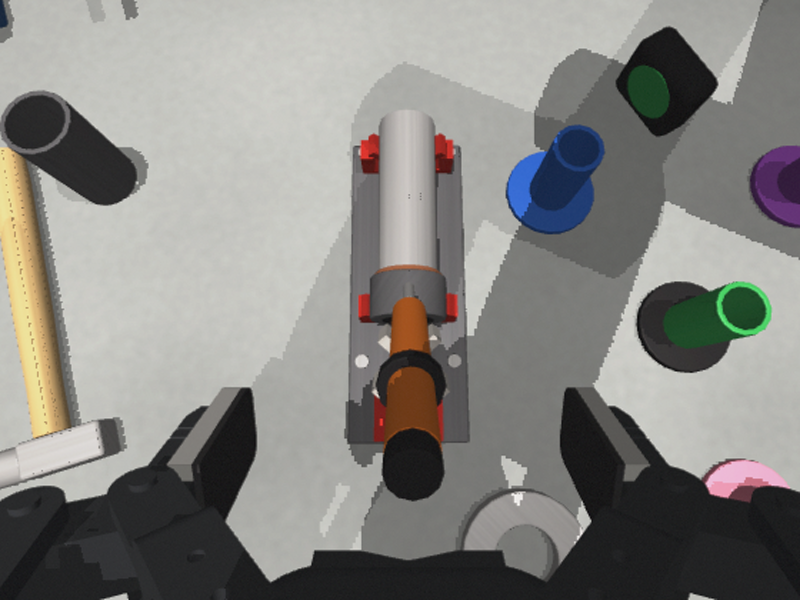

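The pen lies centrally between the open fingers: pen top at (413,470), finger gap from 255 to 565. I'll check the fit against this view, and the coupon too.

```bash
python3 - <<'E'
from h import *
m=np.load('m3.npy',allow_pickle=True).item();k=.7
a=np.array([.5,.0104,.866]);tip=np.array([.5784,-.2041,.1249])
for L in(.165,.115):print(L,proj(m,tip+L*a)/k)
for n,u,v,z in[("pipeL",381,200,.05),("pipeR",435.5,200,.05),("weld c",408,268,.071),("weld c .05",408,268,.05),("near end",408,112,.071),("plate TL",354,147,.01),("plate TR",461,147,.01),("BL",348,442,.01),("BR",469,442,.01),('cuprim',745,308,.08)]:print(n,np.round(onz(m,u*k,v*k,z),4))
E
python3 -m pendant '{"travel":[[0,0.7,-7.5],[0.5,0.7,-7.5],[0,0,0]],"delta_rot":[[0,0,0],[0,0,0],[0,0,0]]}'
```

```text
0.165 [412.10366193 473.36644917]
0.115 [410.49099844 383.07462051]
pipeL [ 0.496  -0.2257  0.05  ]
pipeR [ 0.495  -0.1859  0.05  ]
weld c [ 0.5526 -0.2048  0.071 ]
weld c .05 [ 0.5469 -0.2049  0.05  ]
near end [ 0.4372 -0.2074  0.071 ]
plate TL [ 0.433 -0.252  0.01 ]
plate TR [ 0.4309 -0.1631  0.01  ]
BL [ 0.669 -0.246  0.01 ]
BR [ 0.667  -0.1573  0.01  ]
cuprim [0.5766 0.0115 0.08  ]
time_s: 3.68
position: [0.6416, -0.2024, 0.2346]
tool_rot: [[-0.495, -0.023, 0.869], [-0.008, 1.0, 0.021], [-0.869, 0.003, -0.495]]
ft_force: [0.1, 0.7, 0.6]
grip_width: 0.0852
```

```bash
python3 -m pendant '{"travel":[[0,0,0],[0,0,0],[0,0,0],[0,0,0],[0,0,0],[0,0,0],[0,0,0],[0,0,0]],"delta_rot":[[0,0,0],[0,0,0],[0,0,0],[0,0,0],[0,0,0],[0,0,0],[0,0,0],[0,0,0]]}' 0 40
```

```text
time_s: 4.35
position: [0.6417, -0.203, 0.2362]
tool_rot: [[-0.493, -0.022, 0.87], [-0.009, 1.0, 0.02], [-0.87, 0.002, -0.493]]
ft_force: [-0.1, -2.0, 1.2]
grip_width: 0.0147
```

```bash
python3 -m pendant '{"travel":[[0,0,6],[0,0,10],[0,0,12],[0,0,12],[-8,0,8],[-20,0,5],[-20,0,5],[-20,10,5],[0,30,0],[0,30,0],[0,30,0],[0,30,0],[0,0,0]],"delta_rot":[[0,0,0],[0,0,0],[0,0,0],[0,0,0],[0,0,0],[0,0,0],[0,0,0],[0,0,0],[0,0,0],[0,0,0],[0,0,0],[0,0,0],[0,0,0]]}'
```

```text
time_s: 5.43
position: [0.5735, -0.0679, 0.2999]
tool_rot: [[-0.493, -0.028, 0.869], [-0.01, 1.0, 0.026], [-0.87, 0.004, -0.493]]
ft_force: [-0.2, -0.1, -0.3]
grip_width: 0.0146
```

```bash
python3 -m pendant '{"travel":[[0,11,0],[0,12,0],[0,12,0],[0,12,0],[0,12,0],[0,12,0],[0,8,-10],[0,0,-10],[0,0,0],[0,0,0]],"delta_rot":[[0,-0.0859,0],[0,-0.0859,0],[0,-0.0859,0],[0,-0.0859,0],[0,-0.0859,0],[0,-0.0859,0],[0,0,0],[0,0,0],[0,0,0],[0,0,0]]}';python3 - <<'E'
from h import *
s=env.observe();print(s['position'],s['tool_rot'])
im=eyes.get_image('wrist')[:,:,::-1];m=eyes.camera_model('wrist');np.save('m4.npy',m,allow_pickle=True)
t=eyes.get_image('side')[:,:,::-1]
c=cv2.resize(t[170:290,230:330],(500,600),interpolation=cv2.INTER_CUBIC)
b=im[150:420,190:490]
cv2.imwrite('pics/w4.png',np.hstack([c,np.vstack([b,np.zeros((330,300,3),np.uint8)])]))
E
```

```text
time_s: 6.27
position: [0.5736, 0.0061, 0.279]
tool_rot: [[-0.002, -0.021, 1.0], [-0.009, 1.0, 0.021], [-1.0, -0.009, -0.002]]
ft_force: [-0.1, 0.1, -0.5]
grip_width: 0.0148
[0.57364664 0.00611973 0.27899449] [[-0.00182752 -0.02089174  0.99978007]
 [-0.00875302  0.99974378  0.02087498]
 [-0.99996002 -0.00871294 -0.00200991]]
```

View pics/w4.png

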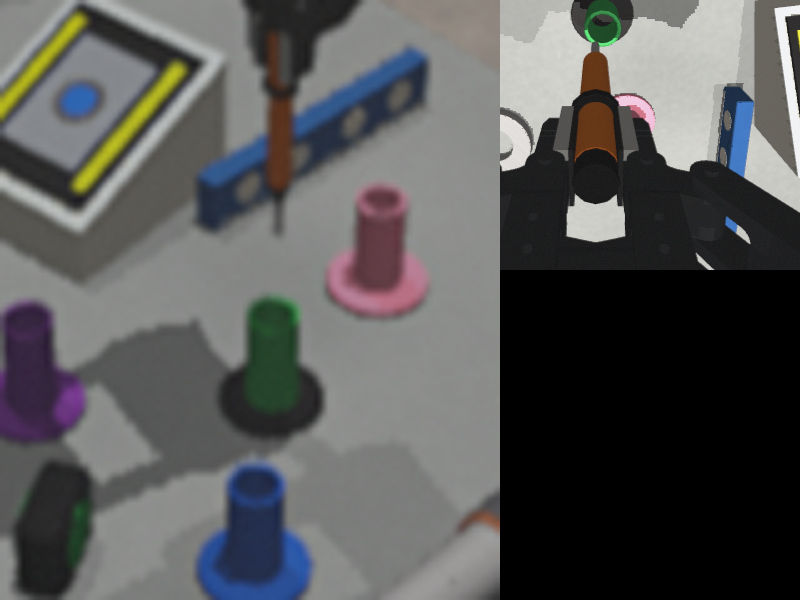

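The pen hangs nose down. Its tip is at (279,232) in the side crop and (594,46) in the wrist crop. The cup rim is at (273,307) and (603,27). I'll triangulate both.

Run:
```python
from h import *
m=np.load('m4.npy',allow_pickle=True).item();s=eyes.camera_model('side');t=eyes.camera_model('top');k=.7
tip=tri([ray(m,284,196),ray(s,285.8,216.4)]);print('tip',tip)
print('rim',tri([ray(m,293,177),ray(s,284.6,231.4),ray(t,417*k,315*k)]),[onz(c,*p,.08) for c,p in((m,(293,177)),(s,(284.6,231.4)))])
o=env.observe();p=o['position'];R=o['tool_rot']
g=p-.019*R[:,0];print('exp tip',g+.145*R[:,0])
for L in(.145,.0):print(proj(m,g+L*R[:,0]),proj(s,g+L*R[:,0]))
top=ray(m,286,332);print('top on z',onz(m,286,332,g[2]+.02), 'pred top',proj(m,g-.02*R[:,0]))
```

```text
tip [0.57388051 0.00353041 0.15417124]
rim [0.57488889 0.00990384 0.08571845] [array([0.5748463 , 0.01183642, 0.08      ]), array([0.58127942, 0.01327761, 0.08      ])]
exp tip [0.57401588 0.00474838 0.15350692]
[284.74734678 197.32198259] [285.18428552 216.46590196]
[284.22684074 302.39176187] [285.75267045 178.64479145]
top on z [0.57258575 0.00683748 0.31850106] pred top [284.06139407 335.78896328]
```

```bash
python3 -m pendant '{"travel":[[0.7,3.2,0],[0.8,3.2,0],[0,0,-12],[0,0,-14],[0,0,-14],[0,0,-14],[0,0,-14],[0,0,-14],[0,0,-14],[0,0,-14],[0,0,-10],[0,0,-10],[0,0,-6],[0,0,0]],"delta_rot":[[0.009,0,0],[0,0,0],[0,0,0],[0,0,0],[0,0,0],[0,0,0],[0,0,0],[0,0,0],[0,0,0],[0,0,0],[0,0,0],[0,0,0],[0,0,0],[0,0,0]]}'
python3 -m pendant '{"travel":[[0,0,-3],[0,0,-3],[0,0,0]],"delta_rot":[[0,0,0],[0,0,0],[0,0,0]]}'
```

```text
time_s: 7.53
position: [0.5749, 0.0128, 0.1418]
tool_rot: [[-0.003, -0.021, 1.0], [0.001, 1.0, 0.021], [-1.0, 0.001, -0.003]]
ft_force: [-0.7, 0.0, -0.1]
grip_width: 0.0149
time_s: 7.78
position: [0.5752, 0.0127, 0.1368]
tool_rot: [[-0.001, -0.021, 1.0], [0.0, 1.0, 0.021], [-1.0, 0.0, -0.001]]
ft_force: [-0.4, 0.6, -0.3]
grip_width: 0.0151
```

```bash
python3 -m pendant '{"travel":[[0,0,-1.5],[0,0,-1],[0,0,0]],"delta_rot":[[0,0,0],[0,0,0],[0,0,0]]}'
python3 -m pendant '{"travel":[[0,0,-1],[0,0,-1],[0,0,0]],"delta_rot":[[0,0,0],[0,0,0],[0,0,0]]}'
```

```text
time_s: 8.03
position: [0.5752, 0.0127, 0.1344]
tool_rot: [[-0.001, -0.021, 1.0], [0.0, 1.0, 0.021], [-1.0, 0.0, -0.001]]
ft_force: [-0.6, 0.3, -0.9]
grip_width: 0.0147
time_s: 8.28
position: [0.5754, 0.0127, 0.1328]
tool_rot: [[-0.0, -0.021, 1.0], [0.0, 1.0, 0.021], [-1.0, 0.0, -0.0]]
ft_force: [-0.3, -0.0, 2.6]
grip_width: 0.0151
```

Contact at 2.6 N, so the pen is on the cup floor. I'll release it and rise.

```bash
python3 -m pendant '{"travel":[[0,0,0],[0,0,0],[0,0,0],[0,0,0],[0,0,0],[0,0,6],[0,0,15],[0,0,30],[0,0,38],[0,0,38],[0,0,38]],"delta_rot":[[0,0,0],[0,0,0],[0,0,0],[0,0,0],[0,0,0],[0,0,0],[0,0,0],[0,0,0],[0,0,0],[0,0,0],[0,0,0]]}' 60 40
python3 -m pendant '{"travel":[[-8,-30,0],[-8,-30,0],[-8,-30,0],[-8,-30,0],[-8,-30,0],[-8,-30,0],[-8,-20,0],[0,0,0],[0,0,0]],"delta_rot":[[0,0,0],[0,0,0],[0,0,0],[0,0,0],[0,0,0],[0,0,0],[0,0,0],[0,0,0],[0,0,0]]}' 85
python3 - <<'E'
from h import *
s=env.observe();print(s['position'])
im=eyes.get_image('wrist')[:,:,::-1];m=eyes.camera_model('wrist');np.save('m5.npy',m,allow_pickle=True);cv2.imwrite('pics/w5raw.png',im)
t=eyes.get_image('side')[:,:,::-1]
c=cv2.resize(t[190:270,250:325],(225,240),interpolation=cv2.INTER_CUBIC)
b=cv2.resize(im[0:420],(800,600),interpolation=cv2.INTER_CUBIC)
b[360:600,575:800]=c
cv2.imwrite('pics/w5.png',b)
E
```

```text
time_s: 9.2
position: [0.5747, 0.0128, 0.2998]
tool_rot: [[-0.001, -0.021, 1.0], [0.0, 1.0, 0.021], [-1.0, 0.0, -0.001]]
ft_force: [0.1, -1.0, 0.4]
grip_width: 0.0599
time_s: 9.95
position: [0.5189, -0.188, 0.2977]
tool_rot: [[-0.001, -0.019, 1.0], [0.0, 1.0, 0.019], [-1.0, 0.0, -0.001]]
ft_force: [0.4, 0.2, -0.3]
grip_width: 0.0846
[ 0.51886794 -0.18802135  0.29772973]
```

View pics/w5.png

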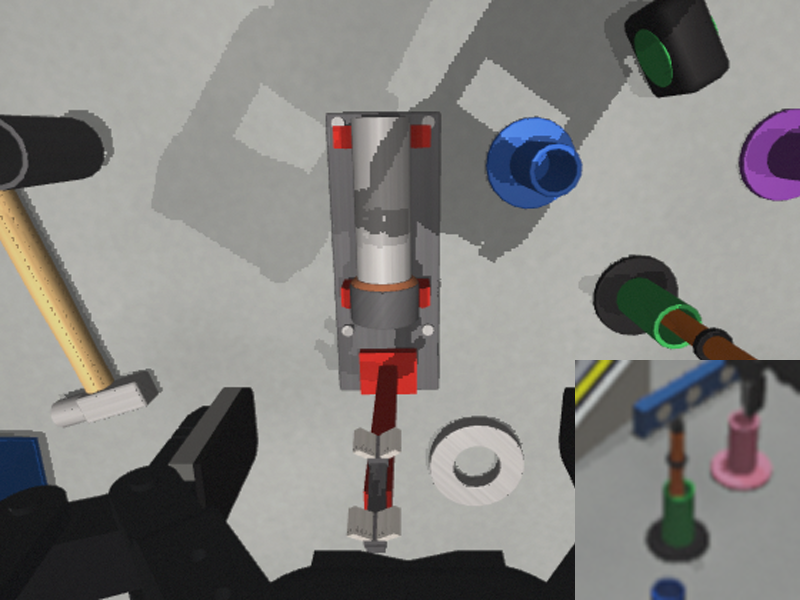

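The pen stands upright in the green cup, as the side inset shows. The coupon's near end is at (381,117), the weld at (386,287) and the coupling's far end at (386,327). Now the coupon position.

Run:
```python
from h import *
m=np.load('m5.npy',allow_pickle=True).item();k=.7
for n,u,v,z in[("near end top",381,117,.071),("weld top",386,288,.072),("coupling far top",386,327,.077),("L@150",354,150,.05),("R@150",410,150,.05),("L@270",359,270,.05),("R@270",412,270,.05),("coupL",351,305,.05),("coupR",419,305,.05),
 ("nearblk inner",342,148,.045),("farblk inner",346,279,.045),("pl",327,113,.01),("pl",440,113,.01),("pl",341,390,.01),("pl",439,390,.01)]:print(n,np.round(onz(m,u*k,v*k,z),4))
```

```text
near end top [ 0.4345 -0.2061  0.071 ]
weld top [ 0.5529 -0.2018  0.072 ]
coupling far top [ 0.5814 -0.2014  0.077 ]
L@150 [ 0.4568 -0.2263  0.05  ]
R@150 [ 0.456  -0.1862  0.05  ]
L@270 [ 0.5455 -0.2234  0.05  ]
R@270 [ 0.5447 -0.1828  0.05  ]
coupL [ 0.5739 -0.2299  0.05  ]
coupR [ 0.5728 -0.1767  0.05  ]
nearblk inner [ 0.4558 -0.2355  0.045 ]
farblk inner [ 0.5543 -0.234   0.045 ]
pl [ 0.431  -0.2508  0.01  ]
pl [ 0.4293 -0.1634  0.01  ]
pl [ 0.669  -0.2442  0.01  ]
pl [ 0.6673 -0.1552  0.01  ]
```

```bash
python3 -m pendant '{"travel":[[-5,-8,-10],[-6,-8.5,-20],[0,0,-30],[0,0,-30],[0,0,-30],[0,0,-30],[0,0,-30],[0,0,-25],[0,0,-20],[0,0,-15],[0,0,0]],"delta_rot":[[0,0,0.004],[0,0,0.004],[0,0,0],[0,0,0],[0,0,0],[0,0,0],[0,0,0],[0,0,0],[0,0,0],[0,0,0],[0,0,0]]}' 85
python3 -m pendant '{"travel":[[0,0,-15],[0,0,-10],[0,0,0]],"delta_rot":[[0,0,0],[0,0,0],[0,0,0]]}'
```

```text
time_s: 10.97
position: [0.5074, -0.2019, 0.0549]
tool_rot: [[-0.005, -0.03, 1.0], [0.003, 1.0, 0.03], [-1.0, 0.003, -0.005]]
ft_force: [-1.0, 0.1, 0.5]
grip_width: 0.0853
time_s: 11.22
position: [0.5079, -0.2029, 0.0315]
tool_rot: [[-0.003, -0.03, 1.0], [0.001, 1.0, 0.03], [-1.0, 0.002, -0.003]]
ft_force: [-0.7, 1.4, 0.3]
grip_width: 0.0847
```

```bash
python3 -m pendant '{"travel":[[0,-1,-1],[0,0,0],[0,0,0],[0,0,0],[0,0,0],[0,0,0],[0,0,0],[0,0,0]],"delta_rot":[[0,0,0],[0,0,0],[0,0,0],[0,0,0],[0,0,0],[0,0,0],[0,0,0],[0,0,0]]}' 20 70
python3 -m pendant '{"travel":[[0,0,5],[0,0,10],[0,0,15],[0,0,0]],"delta_rot":[[0,0,0],[0,0,0],[0,0,0],[0,0,0]]}'
```

```text
time_s: 11.88
position: [0.5089, -0.207, 0.033]
tool_rot: [[0.002, -0.028, 1.0], [-0.004, 1.0, 0.028], [-1.0, -0.004, 0.002]]
ft_force: [-2.9, -7.8, 6.2]
grip_width: 0.0401
time_s: 12.22
position: [0.5092, -0.2052, 0.0641]
tool_rot: [[0.003, -0.029, 1.0], [-0.002, 1.0, 0.029], [-1.0, -0.002, 0.003]]
ft_force: [0.7, -0.4, -2.0]
grip_width: 0.0402
```

Gripped at 40 mm and the coupon follows. I'll lift it, carry it over near the housing, and look at the window from the side.

```bash
python3 -m pendant '{"travel":[[0,0,20],[0,0,34],[0,0,36],[0,0,36],[0,0,36],[0,0,36],[0,5,28],[4,15,10],[8,25,0],[9,32,0],[9,32,0],[9,32,0],[9,32,0],[9,32,0],[9,32,0],[9,32,0],[9,32,0],[8,28,0],[5,16,0],[0,0,0]],"delta_rot":[[0,0,0],[0,0,0],[0,0,0],[0,0,0],[0,0,0],[0,0,0],[0,0,0],[0,0,0],[0,0,0.0124],[0,0,0.0124],[0,0,0.0124],[0,0,0.0124],[0,0,0.0124],[0,0,0.0124],[0,0,0.0124],[0,0,0.0124],[0,0,0.0124],[0,0,0.0124],[0,0,0],[0,0,0]]}'
python3 -m pendant '{"travel":[[0,0,0],[0,0,0]],"delta_rot":[[0,0,0],[0,0,0]]}'
python3 - <<'E'
from h import *
s=env.observe();print(s['position'],s['tool_rot'])
out={}
for n in('wrist','side','top'):
    m=eyes.camera_model(n);im=eyes.get_image(n)[:,:,::-1];cv2.imwrite(f'pics/v6{n}.png',im);out[n]=m
np.save('m6.npy',out,allow_pickle=True)
w=cv2.resize(cv2.imread('pics/v6wrist.png'),(800,600),interpolation=cv2.INTER_CUBIC)
s=cv2.imread('pics/v6side.png');w[400:600,0:250]=cv2.resize(s[150:230,205:305],(250,200),interpolation=cv2.INTER_CUBIC)
cv2.imwrite('pics/w6.png',w)
E
```

```text
time_s: 13.88
position: [0.6051, 0.1437, 0.2963]
tool_rot: [[-0.003, -0.156, 0.988], [0.001, 0.988, 0.156], [-1.0, 0.002, -0.002]]
ft_force: [-0.2, 0.9, -3.6]
grip_width: 0.0402
time_s: 14.05
position: [0.6049, 0.1397, 0.297]
tool_rot: [[-0.002, -0.152, 0.988], [-0.0, 0.988, 0.152], [-1.0, 0.0, -0.002]]
ft_force: [-0.6, -0.4, -3.3]
grip_width: 0.0401
[0.60492371 0.13965901 0.29704584] [[-1.85703982e-03 -1.51742277e-01  9.88418349e-01]
 [-1.44098441e-04  9.88420084e-01  1.51742273e-01]
 [-9.99998265e-01  1.39361901e-04 -1.85740128e-03]]
```

View pics/w6.png

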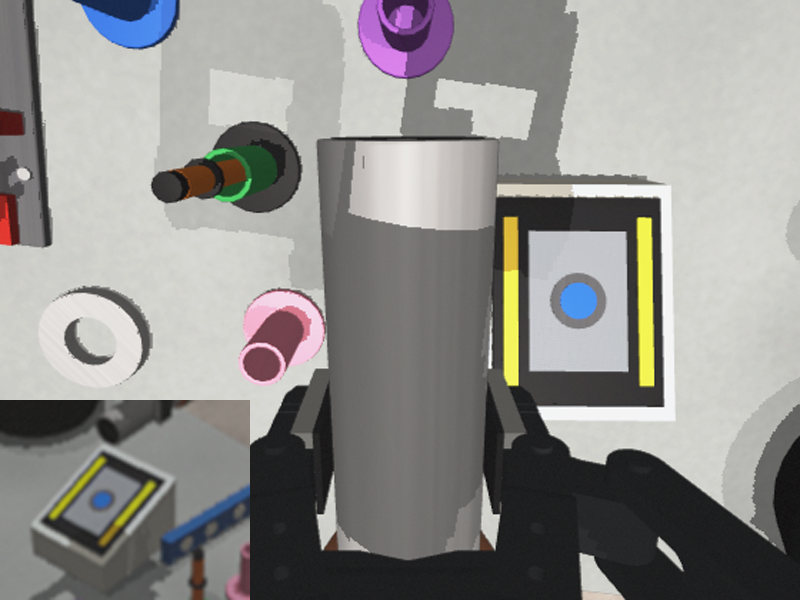

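The view is excellent: lens at (578,301), bars (511,217)–(512,386) and (643,218)–(648,386). The coupon is straight in the jaws, with its centre column at 408–409 and the principal point at 408. I'll fit the window pose.

Run:
```python
from h import *
from scipy.optimize import least_squares
M=np.load('m6.npy',allow_pickle=True).item();M['w1']=np.load('m1.npy',allow_pickle=True).item()
roi={'wrist':('v6wrist',(360,170,460,260)),'side':('v6side',(225,175,270,205)),'top':('v6top',(185,185,220,220)),'w1':('w1raw',(360,320,410,375))}
obs=[]
for n,(f,(a,b,c,d)) in roi.items():
    im=cv2.imread(f'pics/{f}.png')[b:d,a:c].astype(int)
    k=(im[:,:,0]-im[:,:,2]>60)
    v,u=np.nonzero(k);
    if len(u)<8: print(n,len(u));continue
    print(n,len(u),u.mean()+a,v.mean()+b);obs.append((n,u.mean()+a+.5,v.mean()+b+.5))
w=tri([ray(M[n],u,v) for n,u,v in obs]);print('lens',w,[np.round(proj(M[n],w)-[u,v],1) for n,u,v in obs])
for n,u,v in obs: print(n,onz(M[n],u,v,w[2]))
c20,s20=np.cos(np.radians(20)),np.sin(np.radians(20))
def onpl(m,u,v,p,yaw):
    n=np.array([-s20*np.cos(yaw),-s20*np.sin(yaw),c20]);o,d=ray(m,u,v);return o+d*((p-o)@n)/(d@n)
# yellow bar axes by PCA on plane
for f,n,boxes in(('v6wrist','wrist',[(345,145,370,275),(435,145,465,275)]),('v6top','top',[(170,175,190,245),(205,175,230,245)])):
    im=cv2.imread(f'pics/{f}.png').astype(int)
    for a,b,c,d in boxes:
        s=im[b:d,a:c];v,u=np.nonzero((s[:,:,1]-s[:,:,0]>50)&(s[:,:,2]-s[:,:,0]>50))
        if len(u)<20: print(n,'few');continue
        P=np.array([onpl(M[n],x+a+.5,y+b+.5,w,np.radians(8.6)) for x,y in zip(u,v)])
        q=P-P.mean(0);d_=np.linalg.svd(q)[2][0];d_*=np.sign(d_[0])
        print(n,len(u),'mean',P.mean(0),'yaw',np.degrees(np.arctan2(d_[1],d_[0])),'slope',np.degrees(np.arcsin(d_[2])),'len',np.ptp(q@d_))
```

```text
wrist 527 404.54459203036055 210.1157495256167
side 34 245.1764705882353 189.55882352941177
top 35 202.8 202.77142857142857
w1 421 384.0997624703088 350.28978622327793
lens [0.62460887 0.263409   0.08465338] [array([-2.4, -0.5]), array([-0.3, -0.1]), array([-1.4, -0.1]), array([-2.3,  0.2])]
wrist [0.62475516 0.26593399 0.08465338]
side [0.62503923 0.26210264 0.08465338]
top [0.62440871 0.25946878 0.08465338]
w1 [0.6242866  0.26601716 0.08465338]
wrist 1266 mean [0.63208914 0.2183903  0.08489516] yaw 8.131410890276664 slope 19.999384159092727 len 0.11862686727050825
wrist 1285 mean [0.61864918 0.31290561 0.08520254] yaw 8.270189673071952 slope 19.9996949205073 len 0.11964770462050212
top few
top 31 mean [0.62239755 0.21437363 0.08118876] yaw 10.966745841626206 slope 19.984290234876166 len 0.026898923478794738
```

Run:
```python
from h import *
M=np.load('m6.npy',allow_pickle=True).item();m=M['wrist'];m1=np.load('m1.npy',allow_pickle=True).item()
L={'wrist':(m,405.0,210.6),'side':(M['side'],245.7,190.1),'w1':(m1,384.6,350.8)}
for a,b in(('wrist','side'),('wrist','w1'),('w1','side')):print(a,b,tri([ray(*L[a]),ray(*L[b])]))
p=np.array([.60492,.13966,.29705]);k=.7
f=210/np.tan(np.radians(m['vfov']/2))
for h in(.036,.038,.042):
    P=onz(m,408*k,137*k,p[2]+h);d=P-p;z=np.array([.9884,.1517,0]);print('near top rim along tool z',h,d@z, d@[-.1517,.9884,0])
for h in(.015,.017,.021):  # silhouettes width at the row of rim sides
    a=onz(m,318*k,141*k,p[2]+h);b=onz(m,498*k,141*k,p[2]+h);print('width',h,np.linalg.norm(a-b))
```

```text
wrist side [0.62669567 0.26630071 0.08124524]
wrist w1 [0.62498782 0.26626023 0.08378287]
w1 side [0.62961601 0.26804718 0.0784643 ]
near top rim along tool z 0.036 -0.07527639899505205 0.0005313909355317559
near top rim along tool z 0.038 -0.07529740768856051 0.0005295742916756989
near top rim along tool z 0.042 -0.07533942507557766 0.0005259410039635901
width 0.015 0.04176295355790694
width 0.017 0.04110450827318083
width 0.021 0.03978761770372864
```

```bash
python3 -m pendant '{"travel":[[-4,12,0],[-8,17,0],[-8,18,0],[-8,18,0],[-8,18,0],[-8,18,-10],[-6,15,-16],[0,0,-18],[0,0,-18],[0,0,-18],[0,0,-18],[0,0,-14],[0,0,-12],[0,0,-10],[0,0,0],[0,0,0]],"delta_rot":[[0,0,-0.009],[0.01,-0.0691,0],[0.01,-0.0691,0],[0.01,-0.0691,0],[0.01,-0.0691,0],[0.01,-0.0691,0],[0,0,0],[0,0,0],[0,0,0],[0,0,0],[0,0,0],[0,0,0],[0,0,0],[0,0,0],[0,0,0],[0,0,0]]}'
python3 - <<'E'
from h import *
from scipy.spatial.transform import Rotation as Ro
s=env.observe();p=np.array(s['position']);R=np.array(s['tool_rot']);print(p,R)
y=np.radians(8.2);t=np.radians(20)
X=np.array([np.cos(t)*np.cos(y),np.cos(t)*np.sin(y),np.sin(t)]);N=np.array([-np.sin(t)*np.cos(y),-np.sin(t)*np.sin(y),np.cos(t)])
Rt=np.stack([-N,np.cross(X,-N),X],1)
T=np.array([.6255,.2655,.0825])+.1*N-.045*X-.016*N
print('T',T,'mm',(T-p)*1e3,'rot',Ro.from_matrix(Rt@R.T).as_rotvec())
E
```

```text
time_s: 15.53
position: [0.5552, 0.2556, 0.1635]
tool_rot: [[0.337, -0.142, 0.931], [0.049, 0.99, 0.134], [-0.94, 0.0, 0.341]]
ft_force: [0.0, -1.1, -2.7]
grip_width: 0.0403
[0.55521023 0.25558654 0.16348377] [[ 3.37101313e-01 -1.42400236e-01  9.30636813e-01]
 [ 4.86455909e-02  9.89809148e-01  1.33833695e-01]
 [-9.40210780e-01  1.55863489e-04  3.40593106e-01]]
T [0.55521019 0.25537108 0.14604327] mm [-4.25820574e-05 -2.15455393e-01 -1.74404923e+01] rot [ 6.20928003e-05 -1.52491381e-03  2.30936458e-04]
```

Orientation is right; 17 mm left to go down. Then I'll check with pictures.

```bash
python3 -m pendant '{"travel":[[0,0,-8],[0,0,-7],[0,0,-2.5],[0,0,0],[0,0,0]],"delta_rot":[[0,-0.0015,0],[0,0,0],[0,0,0],[0,0,0],[0,0,0]]}'
python3 - <<'E'
from h import *
out={}
for n in('wrist','side','top'):
    out[n]=eyes.camera_model(n);cv2.imwrite(f'pics/v7{n}.png',eyes.get_image(n)[:,:,::-1])
np.save('m7.npy',out,allow_pickle=True)
s=cv2.imread('pics/v7side.png');w=cv2.imread('pics/v7wrist.png');t=cv2.imread('pics/v7top.png')
A=cv2.resize(s[120:240,180:300],(600,600),interpolation=cv2.INTER_CUBIC)
B=cv2.resize(w,(200,150));C=cv2.resize(t[150:290,140:340],(200,140));D=cv2.resize(s[170:280,250:360],(200,200))
cv2.imwrite('pics/w7.png',np.hstack([A,np.vstack([B,C,D,np.zeros((110,200,3),np.uint8)])]))
E
```

```text
time_s: 15.95
position: [0.5552, 0.2562, 0.1459]
tool_rot: [[0.339, -0.143, 0.93], [0.049, 0.99, 0.135], [-0.94, 0.0, 0.342]]
ft_force: [0.2, -0.1, -3.3]
grip_width: 0.0401
```

View pics/w7.png

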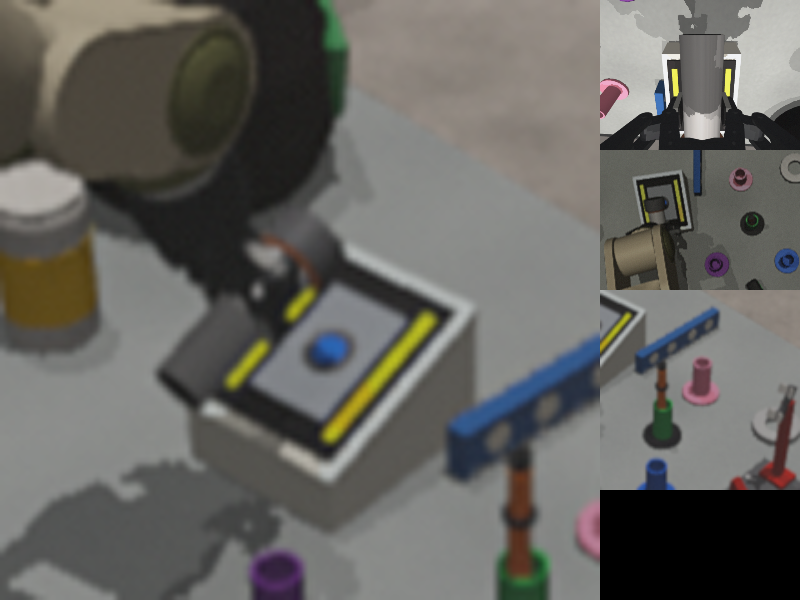

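The coupon is held over the window with the coupling up the slope. The seam is at about (265,243)–(320,285) in the side crop, the pen is still in the cup, and the bars show on both sides of the pipe in the wrist view. I'll check this in numbers.

Run:
```python
from h import *
M=np.load('m7.npy',allow_pickle=True).item();m=M['wrist'];s=env.observe();p=np.array(s['position']);R=np.array(s['tool_rot'])
X=R[:,2];N=-R[:,0];Y=R[:,1]
mid=p+.016*N;weld=mid+.045*X;w=weld-.1*N;print('implied window',w)
im=cv2.imread('pics/v7wrist.png').astype(int)
means=[]
for lo,hi in((150,280),(280,420)):
    v,u=np.nonzero((im[:,lo:hi,1]-im[:,lo:hi,0]>60)&(im[:,lo:hi,2]-im[:,lo:hi,0]>60));u=u+lo
    P=[]
    for a,b in zip(u,v):
        o,d=ray(m,a+.5,b+.5);P.append(o+d*((w-o)@N)/(d@N))
    P=np.array(P)-w;q=np.c_[P@X,P@Y]*1e3
    sl=np.polyfit(q[:,0],q[:,1],1);means.append(np.polyval(sl,0));print(len(u),'x range',q[:,0].min(),q[:,0].max(),'y at 0',np.polyval(sl,0),'angle',np.degrees(np.arctan(sl[0])))
print('lateral centre mm',np.mean(means),'sep',means[1]-means[0])
sd=M['side']
th=np.radians(np.arange(0,360,30));ring=[weld+.0215*(np.cos(a)*Y+np.sin(a)*N) for a in th]
print('pred ring in crop',np.round([(proj(sd,r)-[180,120])*5 for r in ring]).tolist())
for n,c in(('near',-.075),):print(n,np.round([(proj(sd,mid+c*X+.021*(np.cos(a)*Y+np.sin(a)*N))-[180,120])*5 for a in th]).tolist())
```

```text
implied window [0.62572995 0.26643989 0.08278503]
1216 x range -60.60866619699876 -6.37863418379028 y at 0 -48.88592922301409 angle -0.48618365204453734
1183 x range -60.5779289751917 -6.347135439080553 y at 0 48.739959075958 angle 1.2162158334939823
lateral centre mm -0.07298507352804506 sep 97.62588829897209
pred ring in crop [[263.0, 252.0], [262.0, 244.0], [267.0, 241.0], [278.0, 244.0], [291.0, 253.0], [302.0, 264.0], [310.0, 275.0], [311.0, 283.0], [306.0, 286.0], [295.0, 283.0], [283.0, 275.0], [271.0, 263.0]]
near [[152.0, 378.0], [150.0, 370.0], [154.0, 368.0], [164.0, 372.0], [177.0, 381.0], [189.0, 392.0], [197.0, 403.0], [199.0, 410.0], [194.0, 412.0], [184.0, 408.0], [172.0, 399.0], [160.0, 388.0]]
```

Run:
```python
from h import *
M=np.load('m7.npy',allow_pickle=True).item();sd=M['side'];s=env.observe();p=np.array(s['position']);R=np.array(s['tool_rot'])
w=p+.016*-R[:,0]+.045*R[:,2]+.1*R[:,0]
print('pred lens crop',(proj(sd,w)-[180,120])*5)
im=cv2.imread('pics/v7side.png').astype(int)[175:205,225:270];v,u=np.nonzero(im[:,:,0]-im[:,:,2]>60);print('seen',(np.array([u.mean()+225.5,v.mean()+175.5])-[180,120])*5)
for a,n in((R[:,2],'X'),(R[:,1],'Y'),(-R[:,0],'N')):print(n,'crop px per 10mm',(proj(sd,w+.01*a)-proj(sd,w))*5)
print(s['qvel'],s['ft_force'],s['time_s'])
```

```text
pred lens crop [325.34580785 349.24058116]
seen [330.         348.21428571]
X crop px per 10mm [ 8.5770863  -9.92613046]
Y crop px per 10mm [-10.33572464  -5.3797015 ]
N crop px per 10mm [-3.71646733 -8.17641419]
[-0.00482281  0.03924298  0.14603553  0.0521367  -0.03643475 -0.04460214] [ 1.10093122 -0.08160118 -3.31013715] 16.1
```

The lens and coupon show the same shift in the side view, about 5–7 crop px (roughly 2–3 mm relative), which is within calibration. I'll settle and hand in.

```bash
python3 -m pendant '{"travel":[[0,0,0],[0,0,0],[0,0,0],[0,0,0],[0,0,0],[0,0,0]],"delta_rot":[[0,0,0],[0,0,0],[0,0,0],[0,0,0],[0,0,0],[0,0,0]]}' && python3 -c "
from rig import close_job
print(close_job())"
```

```text
time_s: 16.6
position: [0.5552, 0.2562, 0.1459]
tool_rot: [[0.339, -0.143, 0.93], [0.049, 0.99, 0.135], [-0.939, 0.0, 0.343]]
ft_force: [-0.0, 0.3, -2.9]
grip_width: 0.0401
the job is handed in; nothing more can be done
None
```

I stood the pen nose down in the green cup, then lifted the coupon and held it still over the camera window with the coupling end uppermost. I handed the job in at 16.6 s. No verdict was reported.

**Pen:** Contact on the cup floor read 2.6 N. It was still upright in the cup in the last picture.

**Coupon position:** The two yellow bars sit evenly about the coupon, with a lateral offset of about 0.1 mm. The heading is within about 0.4° of theirs, and the slope is 20° by the tool pose. The hold was steady, with the coupon's weight reading about 3 N.

**Checks that disagreed:**
- **Window position:** The camera views differed by a few mm: height 78–85 mm and sideways 260–268 mm. I used values near the wrist-camera result, so the 100 mm distance is uncertain by about 3–4 mm.
- **Bar directions:** In the last wrist view the bars diverged by about 1.7° on the assumed plane, which points to the same small height uncertainty.
- **Seam relative to lens:** The side view put the seam about 2–3 mm from where it should be relative to the lens.
- **Other things on the bench:** I felt no unexpected contact and saw nothing out of place in the last pictures, but I did not measure each item again.

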